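# Find the T-wrench that fits the mill jar's clamp nut

## Task

The porcelain mill jar standing in the wooden frame is to be opened: try the T-handle socket wrenches from the wooden rack on the nut that clamps its lid, find the one that fits (neither too small to go on nor so big that it slips round) and push it fully home, upright, on that nut. Finish while still holding it there with the gripper, ready to undo the nut; a wrench that did not fit goes back upright into a pocket of the rack, so that at the end the other two stand there. Do not disturb the bowl, the brush pot or the dishes.

Things in the scene. Friction and masses are not known exactly. Their poses are not given: they have to be found in the camera images.
- frame_centre (a point): the middle of a wooden holding frame on the bench (four battens 28 mm high, 166 mm square outside, fixed), at bench level. The jar whose foot stands inside this frame is the one to work on.
- jar_a: white porcelain mill jar, fixed, 116 mm across, 106 mm high; lid held by a steel bridge bar (142 x 36 mm, 10 mm thick, top 140 mm above the bench) on two straps; on the bar's middle a washer (39 mm across, 3 mm) and the clamp nut. One jar stands in the frame, the other free on the bench. Origin: centre of the underside; z up, y along the bridge bar.
- jar_b: the other white porcelain mill jar, fixed, 116 mm across, 106 mm high; lid held by a steel bridge bar (142 x 36 mm, 10 mm thick, top 140 mm above the bench) on two straps; on the bar's middle a washer (39 mm across, 3 mm) and the clamp nut. One jar stands in the frame, the other free on the bench. Origin: centre of the underside; z up, y along the bridge bar.
- nut_a (a point): jar_a's clamp nut: centre of the nut's underside on the washer's top, 143 mm above the bench; axes as the jar's. Nut 14 mm tall, top chamfered 2 mm; a stud end stands 4 mm above it. Two of its six flats are square to x (parallel to the bar). Tight: it does not turn. One jar has a 19 mm nut, the other a 24 mm (across flats); which is not told.
- nut_b (a point): jar_b's clamp nut: centre of the nut's underside on the washer's top, 143 mm above the bench; axes as the jar's. Nut 14 mm tall, top chamfered 2 mm; a stud end stands 4 mm above it. Two of its six flats are square to x (parallel to the bar). Tight: it does not turn. One jar has a 19 mm nut, the other a 24 mm (across flats); which is not told.
- rack: wooden block, 250 x 70 mm and 50 mm high, fixed, x along its length. Three round pockets, 41 mm across and 38 mm deep (floor 12 mm above the bench), at x = -80, 0 and +80 mm on its centre line. Origin: centre of the underside.
- wrench_14: steel T-handle socket wrench, 200 g (+-30%), in any pocket at the start: socket (22 mm across, 34 mm long) down, 12 mm round stem, 12 mm round crossbar, 84 mm long, its centre line 121 mm above the rim. Hex bore 15.6 mm across flats, 24 mm deep, two flats square to x. Seated on its nut, the rim rests on the washer. Origin: centre of the lower rim; z up the stem, y along the crossbar.
- wrench_19: steel T-handle socket wrench, 280 g (+-30%), in any pocket at the start: socket (28 mm across, 34 mm long) down, 12 mm round stem, 12 mm round crossbar, 84 mm long, its centre line 121 mm above the rim. Hex bore 20.6 mm across flats, 24 mm deep, two flats square to x. Seated on its nut, the rim rests on the washer. Origin: centre of the lower rim; z up the stem, y along the crossbar.
- wrench_24: steel T-handle socket wrench, 360 g (+-30%), in any pocket at the start: socket (34 mm across, 34 mm long) down, 12 mm round stem, 12 mm round crossbar, 84 mm long, its centre line 121 mm above the rim. Hex bore 25.6 mm across flats, 24 mm deep, two flats square to x. Seated on its nut, the rim rests on the washer. Origin: centre of the lower rim; z up the stem, y along the crossbar.
- media_bowl: white bowl, 128 mm across, 52 mm high, filled with porcelain grinding balls: a bystander, to be left where it is. Origin: centre of its underside.
- brush_pot: blue pot, 76 mm across, 100 mm high, with brushes up to 230 mm: a bystander, to be left where it is. Origin: centre of its underside.
- dishes: stack of four small dishes, 116 mm across, 38 mm high: a bystander, to be left where it is. Origin: centre of its underside.
Mind the look-alikes: they are no part of the job. Leave any blue or pink look-alike of the wrench_24 alone. What is shaped like the jar_a but orange is not meant.

How it is judged:
By the outcome, as a careful person would: the job done as asked, in the order asked, and still so for the second after the job is handed in, while the arm keeps its last pose, push and grip.
It also fails if it takes over 64 s, if anything falls off the work surface, if the arm or the gripper's body presses on something with over 40 N, if the wrist force passes 120 N, or if a joint passes its speed limit or range.

## Robot

A 7-joint arm with a two-finger parallel gripper is mounted at the origin on the work surface. World frame = base frame: x ahead of the robot, y to its left, z up, the work surface at z = 0. Lengths are in mm, angles in rad, forces in N, time in s.
With the tool pointing down it reaches from about 350 to 900 mm from the base axis. Payload 8.1 kg.
Tool frame: the origin (TCP) lies midway between the tips of the shut fingers; the grasp point (between the pads) lies 19 mm behind it (env.grip_point_offset is the distance from the TCP to the grasp point, in mm); z points along the fingers, y is the line along which they close (so a half turn about z gives the same grasp; the last joint's range is limited). The gripper opens to 92 mm and grips with 3 to 60 N. Pads are 19 mm wide; open, the fingers measure 130 mm over their backs; the gripper's body (75 mm by 190 mm) begins 47 mm behind the grasp point.
Start: joints at [-1.246, 0.434, 0.025, 1.573, -0.012, 1.134, -0.075], TCP at [259.322, 568.677, 226.742] pointing down, gripper open.
Joint ranges: [-2.62, 2.62], [-0.44, 2.09], [-1.27, 1.32], [0.08, 2.57], [-1.32, 4.46], [0.12, 2], [-2.74, 2.74]. Speed limits (rad/s): [2.22, 2.22, 3.01, 3.01, 3.14, 3.14, 3.14].

## Interface

Orientations are given as a unit quaternion [x, y, z, w].
In Python, from cell import env gives the robot as it stands.
- The arm moves only by the tool drive_tool, never from a script. Its argument "increments" is a list of rows, each a list of 7 numbers: the turn, a rotation vector about the tool's x, y, z in degrees, then the shift along the tool's x, y, z in m, then the opening in per cent of the stroke, from 0 (shut) to 100 (fully open). A call has 1 to 20 rows; each row is the pose to reach, as a shift and turn from the pose commanded when the call began, along the tool's axes at that moment; what a row does not reach only later rows make up. A row lasts 1/10 s, in which the tool goes at most 50 mm and 8.59 degrees, less where a joint would pass 70% of its speed; a pose out of reach is approached as far as the arm can. A call with a gripper value outside its range is refused whole. The fingers move at their own pace and stop on an object; "squeeze" is the grip in N (left out, the last holds). Time passes only in rows, so rows that repeat a pose let the fingers close. It gives the time, the measured TCP pose, the force, the opening and the grip force at its end, in the units of the state.
- env.state(): the state, without advancing time (a new reading comes with each control period).
- env.camera(name): name is "scene" or "top" or "wrist"; returns the picture (400x640x3 uint8, red, green, blue); there is no depth.
- env.camera_params(name): a dict with "fx", "fy", "cx", "cy" (pixels), "extrinsics" (4x4, takes a point from world to camera coordinates); the wrist camera has in their place "tool_from_camera" (4x4, takes a point from camera to tool coordinates, whose origin is the TCP and whose axes are the flange's). Camera axes: x right, y up, looking along -z (the intrinsics and any distortion apply to the point x, -y, -z); pixel columns grow to the right and rows downward; lengths in mm; the calibration is good to about 2 mm. A picture is of the moment at which its call begins: read the wrist's pose just before it. camera_params takes no time and is no camera call.
- env.sign_off(): hands the job in; it is judged then, once.
The state is a dict: "time": time; "q": joint angles; "joint_vel": joint speeds; "tau": joint torques, N m; "tool_pos": TCP position; "eef_rot": TCP orientation; "wrist_force": force on the tool from outside, world axes, zero at the start; "wrist_torque": the same for the moment, N m; "grip_width": finger opening in mm; "gripper_force": force on a finger pad.
Only numpy, scipy, OpenCV 4.12 (cv2) and the standard library are available. Lean on these libraries where they do the work, as an engineer would, in place of code of your own. Each camera call takes 0.05 s, during which the arm holds its last target. There are 200 camera calls.

## Working session

There is one attempt and no reset: what is moved stays moved. The work goes in short steps, Python scripts to look and compute and a tool call to move; the robot and the scene stay as the last step left them, time stands still between calls to the robot, and variables do not carry over. Pictures are saved under pics/ and viewed, at most 10 in all, crops included, and the job is handed in when it is done.

Besides the shell and the picture viewer there is one more tool, called after "Emit:" as name([rows], argument=value, ...), one row to a line, values as JSON. drive_tool: Moves the arm, as the interface text tells. Its arguments: {"type":"object","properties":{"increments":{"type":"array"},"squeeze":{"type":"number"}},"required":["increments"]}

```bash
mkdir -p pics
python3 - <<'E'
from cell import env
import cv2,numpy as np
s=env.state(); print(s['time'],s['tool_pos'],s['eef_rot'],s['grip_width'],s['wrist_force'])
for n in ('scene','top'):
    cv2.imwrite(f'pics/{n}0.png',env.camera(n)[:,:,::-1]); print(n,env.camera_params(n))
print(env.camera_params('wrist'))
E
```

```text
0.0 [259.11159887 568.19107839 225.94700236] [ 2.12289566e-01  9.77206485e-01 -7.84570937e-04 -9.60105407e-05] 91.62832869864917 [-0.36732537  0.41723988 -0.3229134 ]
scene {'fx': 430.97736968564493, 'fy': 430.97736968564493, 'cx': 323.4064627027017, 'cy': 205.6350039035734, 'extrinsics': array([[-4.51437616e-01,  8.92004513e-01, -2.30657169e-02,
         2.89872028e+02],
       [-5.45461328e-01, -2.55412465e-01,  7.98270889e-01,
         2.46479099e+02],
       [ 7.06169964e-01,  3.72950964e-01,  6.01856760e-01,
        -1.77740686e+03],
       [ 0.00000000e+00,  0.00000000e+00,  0.00000000e+00,
         1.00000000e+00]])}
top {'fx': 468.86066996965695, 'fy': 468.86066996965695, 'cx': 314.1329491922802, 'cy': 196.39725508568188, 'extrinsics': array([[-1.14714075e-02, -9.99931811e-01,  2.18618659e-03,
        -4.32969118e+01],
       [ 9.91688701e-01, -1.10965941e-02,  1.28181064e-01,
        -6.35609817e+02],
       [-1.28148064e-01,  3.63843375e-03,  9.91748373e-01,
        -1.12602986e+03],
       [ 0.00000000e+00,  0.00000000e+00,  0.00000000e+00,
         1.00000000e+00]])}
{'fx': 308.741213583803, 'fy': 308.741213583803, 'cx': 325.4301196238175, 'cy': 196.9844345779964, 'tool_from_camera': array([[-6.83077354e-05,  9.65917157e-01,  2.58851387e-01,
         6.98168695e+01],
       [ 9.99999588e-01, -1.68245070e-04,  8.91702799e-04,
        -3.42158439e-02],
       [ 9.04861503e-04,  2.58851342e-01, -9.65916748e-01,
        -1.58291600e+02],
       [ 0.00000000e+00,  0.00000000e+00,  0.00000000e+00,
         1.00000000e+00]])}
```

View pics/top0.png

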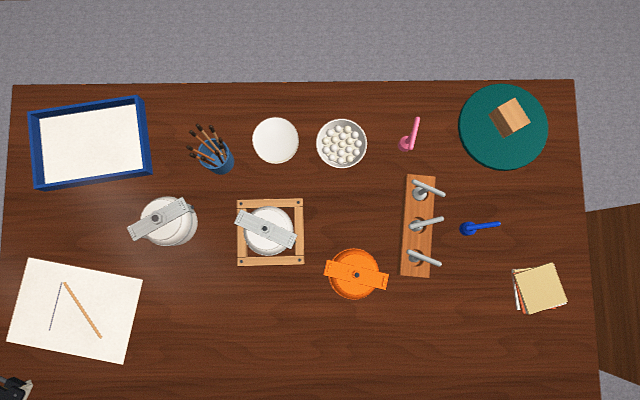

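View pics/scene0.png

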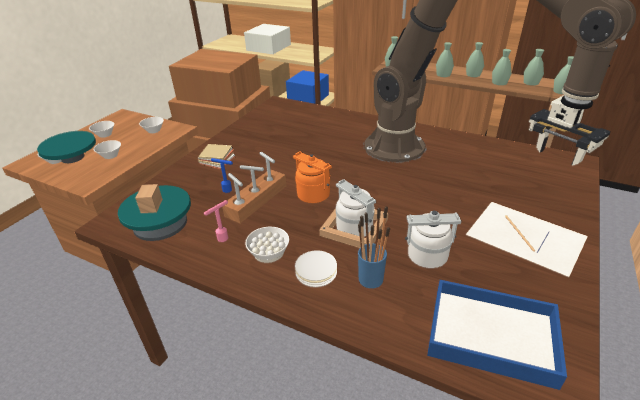

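The top view shows the framed jar at about (269,230), the free jar at (165,220), and the rack along column 420 with three wrenches at rows 190, 225 and 258. The blue and pink look-alikes and the orange jar stand apart. Next I'll enlarge.

Run:
```python
import cv2,numpy as np
t=cv2.imread('pics/top0.png')
a=cv2.resize(t[165:290,395:455],None,fx=4.8,fy=4.8,interpolation=cv2.INTER_CUBIC)
b=cv2.resize(t[190:275,230:312],None,fx=6,fy=6,interpolation=cv2.INTER_CUBIC)
o=np.zeros((600,800,3),np.uint8); o[:600,:288]=a[:600]; o[:510,300:792]=b
cv2.imwrite('pics/c1.png',o)
```

```text
(no output)
```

View pics/c1.png

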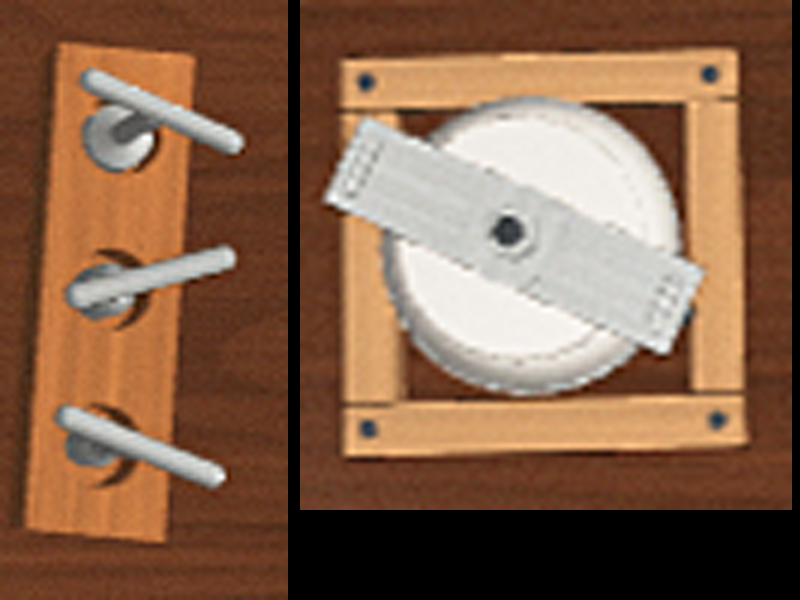

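```bash
cat > h.py <<'E'
from cell import env
import numpy as np, cv2
from scipy.spatial.transform import Rotation as R
def ray(n,u,v,z,st=None):
    p=env.camera_params(n)
    if n=='wrist':
        T=np.eye(4);T[:3,:3]=R.from_quat(st['eef_rot']).as_matrix();T[:3,3]=st['tool_pos'];C=T@p['tool_from_camera']
    else: C=np.linalg.inv(p['extrinsics'])
    d=C[:3,:3]@np.array([(u-p['cx'])/p['fx'],-(v-p['cy'])/p['fy'],-1]);o=C[:3,3]
    return o+d*(z-o[2])/d[2]
def proj(n,P,st=None):
    p=env.camera_params(n)
    if n=='wrist':
        T=np.eye(4);T[:3,:3]=R.from_quat(st['eef_rot']).as_matrix();T[:3,3]=st['tool_pos'];E=np.linalg.inv(T@p['tool_from_camera'])
    else: E=p['extrinsics']
    q=E@np.append(P,1); return np.array([p['cx']+p['fx']*q[0]/-q[2],p['cy']-p['fy']*q[1]/-q[2]])
def go(P,yaw,st=None):
    "increment to tool-down pose, tool y axis at yaw(deg, mod 180) in world"
    st=st or env.state(); A=R.from_quat(st['eef_rot']); best=None
    for k in (-180,0,180):
        a=np.radians(yaw+k); y=np.array([np.cos(a),np.sin(a),0]);z=np.array([0,0,-1.]);x=np.cross(y,z)
        r=(A.inv()*R.from_matrix(np.c_[x,y,z])).as_rotvec(degrees=True)
        if best is None or np.linalg.norm(r)<np.linalg.norm(best): best=r
    return np.round(best,2),np.round(A.inv().apply(np.array(P)-st['tool_pos'])/1000,4)
E
python3 - <<'E'
from h import *
f=lambda u,v:(395+(u+.5)/4.8-.5,165+(v+.5)/4.8-.5)
g=lambda u,v:(230+(u-300+.5)/6-.5,190+(v+.5)/6-.5)
for nm,a,b in (('T',(88,78),(238,145)),('M',(75,295),(232,257)),('B',(63,413),(220,478))):
    A=ray('top',*f(*a),133);B=ray('top',*f(*b),133);d=A-B
    print(nm,(A+B)/2,np.linalg.norm(d),np.degrees(np.arctan2(d[1],d[0])))
print('nut',ray('top',*g(508,230),161))
c=[ray('top',*g(*p),140)for p in((370,117),(704,272),(663,354),(326,200))]
print('bar',np.mean(c,0),[np.linalg.norm(c[i]-c[i-1]) for i in range(4)],np.degrees(np.arctan2(*(c[0]+c[3]-c[1]-c[2])[1::-1])))
c=[ray('top',*f(*p),50)for p in((58,42),(195,57),(163,542),(25,527))]
print('rack',np.mean(c,0),[np.linalg.norm(c[i]-c[i-1]) for i in range(4)],np.degrees(np.arctan2(*(c[0]-c[3])[1::-1])))
for p in ((119,135),(100,292),(90,447)):print(ray('top',*f(*p),46))
c=[ray('top',*g(*p),28)for p in((340,60),(738,50),(748,444),(343,456))]
print('frame',np.mean(c,0))
print(ray('top',165,219,140),ray('top',234,155,100),ray('top',276,140,38),ray('top',342,143,52))
E
```

```text
T [ 640.11314206 -313.22745908  133.        ] 77.88285388757348 64.76603740174082
M [ 561.33663319 -305.45761005  133.        ] 77.18264050717548 102.8696997846559
B [ 481.7496153  -296.34617742  133.        ] 78.89910419129093 66.78129671646671
nut [550.5338545   61.03877334 161.        ]
bar [549.78599435  60.49252941 140.        ] [np.float64(35.20861928794552), np.float64(139.31853155624393), np.float64(34.15349248545685), np.float64(139.66288644254752)] 64.76303473340226
rack [ 561.01905532 -303.33533817   50.        ] [np.float64(249.0414869331882), np.float64(71.18003084257106), np.float64(248.7863805391875), np.float64(69.735336989609)] -5.935967039214541
[ 640.6819839  -311.81477822   46.        ]
[ 559.62147937 -298.80532802   46.        ]
[ 480.95617938 -290.63858873   46.        ]
frame [550.10083396  60.53207958  28.        ]
[574.54121633 287.52301892 140.        ] [729.27686868 139.95058154 100.        ] [780.64654813  44.4733049   38.        ] [ 767.59351642 -121.73085439   52.        ]
```

Run:
```python
from h import *
print(go([550,61,225],-25.2), env.state()['q'])
```

```text
(array([-7.000e-02, -6.000e-02, -8.932e+01]), array([-0.4751, -0.3408,  0.0016])) [-1.24560311  0.43516126  0.02500018  1.57399169 -0.01156906  1.13400228
 -0.07512187]
```

Emit:
drive_tool([
  [0, 0, 90.7, -0.475, -0.341, 0.0015, 60],
  [0, 0, 90.7, -0.475, -0.341, 0.0015, 60],
  [0, 0, 90.7, -0.475, -0.341, 0.0015, 60],
  [0, 0, 90.7, -0.475, -0.341, 0.0015, 60],
  [0, 0, 90.7, -0.475, -0.341, 0.0015, 60],
  [0, 0, 90.7, -0.475, -0.341, 0.0015, 60],
  [0, 0, 90.7, -0.475, -0.341, 0.0015, 60],
  [0, 0, 90.7, -0.475, -0.341, 0.0015, 60],
  [0, 0, 90.7, -0.475, -0.341, 0.0015, 60],
  [0, 0, 90.7, -0.475, -0.341, 0.0015, 60],
  [0, 0, 90.7, -0.475, -0.341, 0.0015, 60],
  [0, 0, 90.7, -0.475, -0.341, 0.0015, 60],
  [0, 0, 90.7, -0.475, -0.341, 0.0015, 60],
  [0, 0, 90.7, -0.475, -0.341, 0.0015, 60],
  [0, 0, 90.7, -0.475, -0.341, 0.0015, 60],
  [0, 0, 90.7, -0.475, -0.341, 0.0015, 60],
])

```text
time: 1.7
tool_pos: [549.4, 62.9, 225.1]
eef_rot: [0.844, 0.537, -0.0, -0.0]
wrist_force: [0.2, -0.5, -0.6]
grip_width: 55.1
gripper_force: 0.0
```

Run:
```python
from h import *
st=env.state(); im=env.camera('wrist')[:,:,::-1]; cv2.imwrite('pics/w1.png',im)
print(st['time'],st['tool_pos'],st['q'],R.from_quat(st['eef_rot']).as_matrix()[:,1])
u,v=proj('wrist',[550,60.6,157],st); print(u,v)
u0,v0=int(u)-50,int(v)-37
c=cv2.resize(im[max(v0,0):v0+75,max(u0,0):u0+100],None,fx=8,fy=8,interpolation=cv2.INTER_CUBIC); cv2.imwrite('pics/w1c.png',c);print(u0,v0)
np.save('w1.npy',np.r_[st['tool_pos'],st['eef_rot']])
```

```text
1.7 [549.41363459  62.88266098 225.0576379 ] [-0.6174928   0.34016403  0.54392131  1.78536521 -0.19872117  1.0711189
 -0.44068119] [ 9.05756736e-01 -4.23797252e-01 -7.90543357e-04]
327.93852288241237 210.02978742092932
277 173
```

View pics/w1c.png

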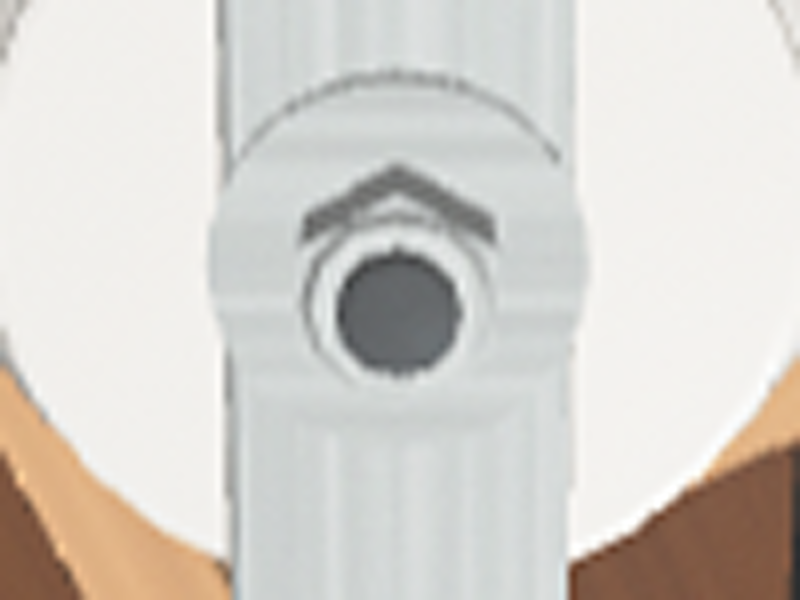

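The bore needs to match a nut of 193 px against a 378 px washer (39 mm), so the nut is 19 mm (stud centre at crop (399,312)). The middle wrench looks like the 19, so I'll view it from the wrist.

Run:
```python
from h import *
s=np.load('w1.npy'); st=dict(tool_pos=s[:3],eef_rot=s[3:])
print(ray('wrist',277+399.5/8-.5,173+312.5/8-.5,161,st), go([561,-304,250],12.9))
```

```text
[548.96560341  61.13318111 161.        ] (array([-3.000e-02, -3.000e-02, -3.798e+01]), array([-0.3273,  0.1658, -0.0251]))
```

Emit:
drive_tool([
  [0, 0, -38, -0.327, 0.166, -0.025, 60],
  [0, 0, -38, -0.327, 0.166, -0.025, 60],
  [0, 0, -38, -0.327, 0.166, -0.025, 60],
  [0, 0, -38, -0.327, 0.166, -0.025, 60],
  [0, 0, -38, -0.327, 0.166, -0.025, 60],
  [0, 0, -38, -0.327, 0.166, -0.025, 60],
  [0, 0, -38, -0.327, 0.166, -0.025, 60],
  [0, 0, -38, -0.327, 0.166, -0.025, 60],
  [0, 0, -38, -0.327, 0.166, -0.025, 60],
  [0, 0, -38, -0.327, 0.166, -0.025, 60],
  [0, 0, -38, -0.327, 0.166, -0.025, 60],
  [0, 0, -38, -0.327, 0.166, -0.025, 60],
])

```text
time: 2.95
tool_pos: [561.5, -303.1, 250.1]
eef_rot: [0.623, 0.782, 0.0, -0.0]
wrist_force: [-0.2, 0.4, 0.6]
grip_width: 55.1
gripper_force: 0.0
```

Run:
```python
from h import *
st=env.state(); im=env.camera('wrist')[:,:,::-1]
print(st['time'],st['tool_pos'],st['q'])
for z,x,y in((133,561,-304),(46,561,-303),(46,640,-312),(46,481,-295)):print(proj('wrist',[x,y,z],st))
c=cv2.resize(im[50:350,120:520],None,fx=2,fy=2,interpolation=cv2.INTER_CUBIC); cv2.imwrite('pics/w2.png',c)
np.save('w2.npy',np.r_[st['tool_pos'],st['eef_rot']])
```

```text
2.95 [ 561.47423487 -303.14202769  250.12166696] [ 0.08880037  0.46255883  0.49010283  1.53366886 -0.22801038  1.20285993
  0.84357736]
[325.19133459 193.29021054]
[325.44448316 174.47444419]
[387.19253155 195.94122142]
[260.37162063 152.8392264 ]
```

View pics/w2.png

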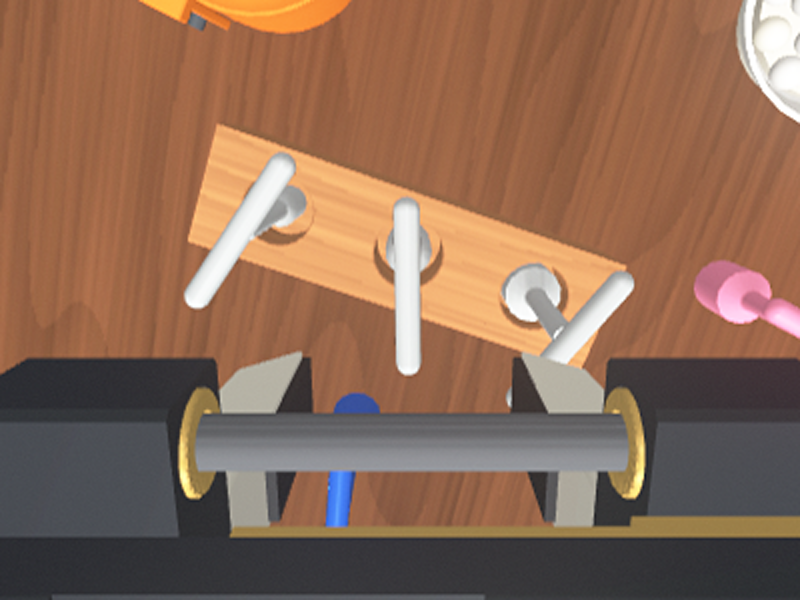

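The 2x crop shows the middle wrench with a socket about 46 px wide against 58 px on the right and about 39 px on the left, so the middle one is the 19. Its bar runs from (406,199) to (408,375).

Run:
```python
from h import *
s=np.load('w2.npy'); st=dict(tool_pos=s[:3],eef_rot=s[3:])
P=lambda u,v,z:ray('wrist',120+(u+.5)/2-.5,50+(v+.5)/2-.5,z,st)
A,B=P(406,199,133),P(408,375,133);d=A-B;c=(A+B)/2
yaw=np.degrees(np.arctan2(d[1],d[0]))%180;print(c,np.linalg.norm(d),yaw,P(409,247,46))
print(go([c[0],c[1],114],yaw-90))
```

```text
[ 559.62017379 -305.91088086  133.        ] 83.72621135779735 103.46842754344203 [ 559.28204065 -301.875651     46.        ]
(array([ 0.02, -0.04, -0.54]), array([-0.0021, -0.0023,  0.1362]))
```

Emit:
drive_tool([
  [0, 0, -0.5, -0.002, -0.002, 0.04, 60],
  [0, 0, -0.5, -0.002, -0.002, 0.08, 60],
  [0, 0, -0.5, -0.002, -0.002, 0.12, 60],
  [0, 0, -0.5, -0.002, -0.002, 0.136, 60],
  [0, 0, -0.5, -0.002, -0.002, 0.136, 60],
  [0, 0, -0.5, -0.002, -0.002, 0.136, 0],
  [0, 0, -0.5, -0.002, -0.002, 0.136, 0],
  [0, 0, -0.5, -0.002, -0.002, 0.136, 0],
  [0, 0, -0.5, -0.002, -0.002, 0.136, 0],
  [0, 0, -0.5, -0.002, -0.002, 0.136, 0],
  [0, 0, -0.5, -0.002, -0.002, 0.136, 0],
  [0, 0, -0.5, -0.002, -0.002, 0.136, 0],
], squeeze=45)

```text
time: 4.2
tool_pos: [559.7, -307.6, 114.5]
eef_rot: [0.621, 0.784, 0.0, 0.0]
wrist_force: [0.9, -0.2, 1.3]
grip_width: 10.7
gripper_force: 45.0
```

Emit:
drive_tool([
  [0, 0, 0, 0, 0, -0.01, 0],
  [0, 0, 0, 0, 0, -0.03, 0],
  [0, 0, 0, 0, 0, -0.06, 0],
  [0, 0, 0, 0, 0, -0.1, 0],
  [0, 0, 0, 0, 0, -0.14, 0],
  [0, 0, 0, 0, 0, -0.18, 0],
  [0, 0, 0, 0, 0, -0.18, 0],
  [0, 0, 0, 0, 0, -0.18, 0],
])

```text
time: 5.0
tool_pos: [559.3, -307.8, 295.1]
eef_rot: [0.621, 0.784, 0.0, 0.001]
wrist_force: [0.1, 1.1, -3.2]
grip_width: 11.2
gripper_force: 45.0
```

Run:
```python
from h import *
st=env.state();print(st['tool_pos'],st['wrist_force'],st['wrist_torque'],st['grip_width'],st['q'])
for n in('top','scene','wrist'):
    im=env.camera(n)[:,:,::-1].copy()
    cv2.imwrite(f'pics/{n}3.png',im)
    if n!='wrist':
      for h in (0,121): print(n,proj(n,st['tool_pos']+[0,0,19-121+h]))
t=cv2.imread('pics/top3.png')[150:290,360:500];s=cv2.imread('pics/scene3.png')[110:230,190:330]
o=np.zeros((600,800,3),np.uint8);o[:400,:400]=cv2.resize(t,(400,400),interpolation=cv2.INTER_CUBIC);o[:343,400:]=cv2.resize(s,(400,343),interpolation=cv2.INTER_CUBIC)
w=cv2.imread('pics/wrist3.png')[170:370,180:460];o[400:,:280]=w
cv2.imwrite('pics/m3.png',o)
Y=R.from_quat(st['eef_rot']).as_matrix()[:,1];print(np.degrees(np.arctan2(Y[1],Y[0])))
for yw in(-25.2,34.8):print(go([549.7,61,290],yw))
```

```text
[ 559.34886519 -307.79098822  295.10570588] [ 0.09906551  1.10239468 -3.22444279] [-0.07739792  0.06789697  0.00102498] 11.170593752578313 [ 0.08944071  0.43432568  0.50363141  1.46503415 -0.21303443  1.2952735
  0.84318489]
top [434.44315895 220.94625315]
top [450.85382783 216.07079585]
scene [247.99397969 151.28919247]
scene [242.87629714 116.44154269]
13.276180581467234
(array([-0.17, -0.06, 38.49]), array([0.3602, 0.0759, 0.0031]))
(array([ -0.11,  -0.14, -21.51]), array([0.3602, 0.0759, 0.0031]))
```

View pics/m3.png

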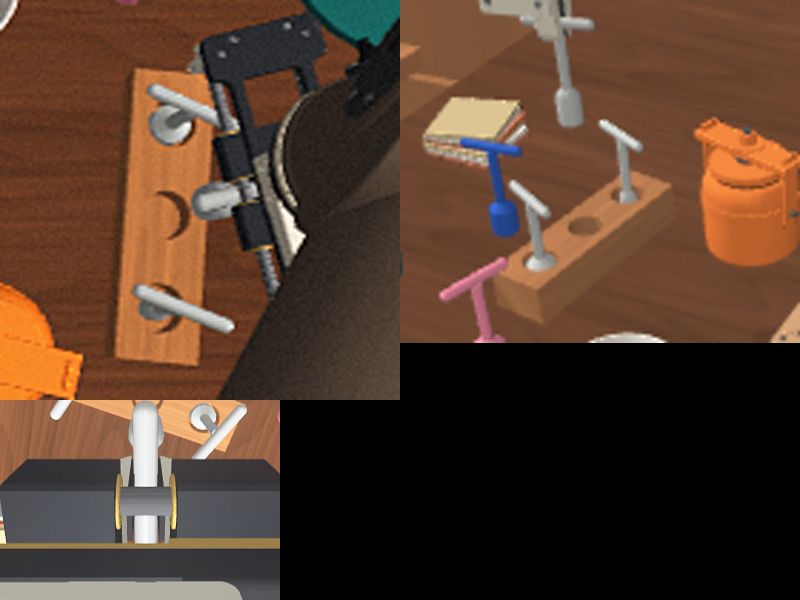

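The wrench is held upright: in the montage the scene-view rim is at about (570,122), close to the predicted (566,118). Next I'll measure its offset in the hand from the wrist picture.

Run:
```python
from h import *
w=cv2.imread('pics/wrist3.png');c=cv2.resize(w[150:325,275:375],None,fx=3.4,fy=3.4,interpolation=cv2.INTER_CUBIC)
c=cv2.resize(w[150:270,280:380],None,fx=5,fy=5,interpolation=cv2.INTER_CUBIC);cv2.imwrite('pics/w3c.png',c)
st=dict(tool_pos=[0,0,0],eef_rot=[0,0,0,1])
f=lambda P:np.round((proj('wrist',P,st)-[280,150]+.5)*5-.5,1)
for dx in(0,2,4): print(dx,'tip top',f([42+dx,0,-19-4]),'tip',f([42+dx,0,-19]),'sock rim',f([dx+14,0,102]),'sock top',f([dx+14,0,68]),'sides',f([dx,14,102]),f([dx,-14,102]),f([dx,14,68]),f([dx,-14,68]))
```

```text
0 tip top [233.7 142.6] tip [233.6 133.9] sock rim [231.8 156.7] sock top [232.1 203.9] sides [312.  235.3] [151.6 235.3] [323.4 292.6] [140.7 292.6]
2 tip top [233.7 120.6] tip [233.6 112.4] sock rim [231.8 145.3] sock top [232.1 191. ] sides [312.1 224.2] [151.4 224.2] [323.6 280.1] [140.5 280.1]
4 tip top [233.7  98.3] tip [233.6  90.7] sock rim [231.8 133.9] sock top [232.1 178. ] sides [312.3 213. ] [151.3 213. ] [323.8 267.5] [140.3 267.5]
```

View pics/w3c.png

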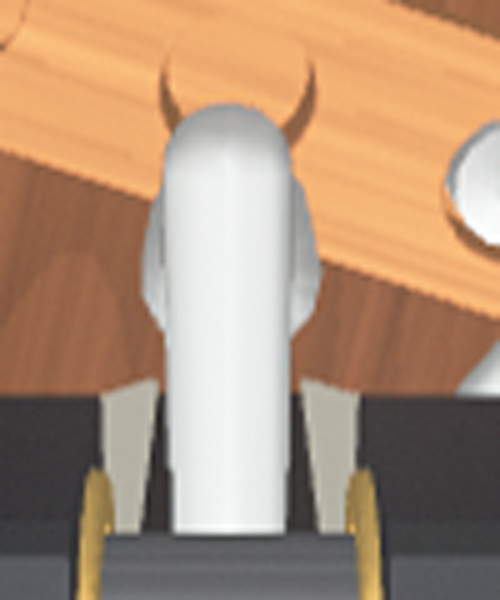

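Run:
```python
from h import *
print(go([548.9,59.1,275],-25.1))
```

```text
(array([-0.17, -0.06, 38.39]), array([0.3585, 0.0748, 0.0181]))
```

Emit:
drive_tool([
  [-0.2, 0, 5, 0.03, 0.006, 0, 0],
  [-0.2, 0, 12, 0.1, 0.02, 0, 0],
  [-0.2, 0, 20, 0.18, 0.037, 0, 0],
  [-0.2, 0, 28, 0.26, 0.054, 0, 0],
  [-0.2, 0, 34, 0.32, 0.067, 0, 0],
  [-0.2, 0, 38.4, 0.35, 0.073, 0, 0],
  [-0.2, 0, 38.4, 0.3585, 0.0748, 0, 0],
  [-0.2, 0, 38.4, 0.3585, 0.0748, 0, 0],
  [-0.2, 0, 38.4, 0.3585, 0.0748, 0, 0],
  [-0.2, 0, 38.4, 0.3585, 0.0748, 0.008, 0],
  [-0.2, 0, 38.4, 0.3585, 0.0748, 0.018, 0],
  [-0.2, 0, 38.4, 0.3585, 0.0748, 0.018, 0],
  [-0.2, 0, 38.4, 0.3585, 0.0748, 0.018, 0],
  [-0.2, 0, 38.4, 0.3585, 0.0748, 0.018, 0],
])

```text
time: 6.55
tool_pos: [549.9, 57.5, 276.3]
eef_rot: [0.844, 0.536, 0.001, 0.001]
wrist_force: [0.4, -0.6, -2.6]
grip_width: 11.1
gripper_force: 45.0
```

Run:
```python
from h import *
for i in range(3):
    st=env.state();print(st['tool_pos'],st['wrist_force'],st['q']) if i<1 else print(st['tool_pos'])
    im=env.camera(('scene','wrist','top')[i])[:,:,::-1]
    cv2.imwrite('pics/%s4.png'%('scene','wrist','top')[i],im)
s=cv2.imread('pics/scene4.png');w=cv2.imread('pics/wrist4.png')
print(go([548.9,59.1,275],-25.1),[proj('scene',[549.7,60.9,z]) for z in (143,173,161)])
c=cv2.resize(s[165:245,315:395],(600,600),interpolation=cv2.INTER_CUBIC)
o=np.zeros((600,800,3),np.uint8);o[:,:600]=c
cv2.imwrite('pics/m4.png',cv2.hconcat([cv2.resize(s[160:240,320:380],(375,500),interpolation=cv2.INTER_CUBIC),cv2.resize(w[150:270,280:380],(417,500),interpolation=cv2.INTER_CUBIC)]))
```

```text
[549.93024097  57.54359007 276.30905958] [ 0.44927033 -0.63568148 -2.62878364] [-0.61635706  0.29079092  0.54410665  1.71329047 -0.16046245  1.17867904
 -0.46972145]
[549.99638757  57.79187305 276.47238997]
[550.02633195  58.01001224 276.53646799]
(array([ 0.21, -0.09, -0.05]), array([ 0.0004, -0.0014,  0.0015])) [array([354.62170644, 190.40893267]), array([354.83193373, 182.01532437]), array([354.74712528, 185.40141625])]
```

View pics/m4.png

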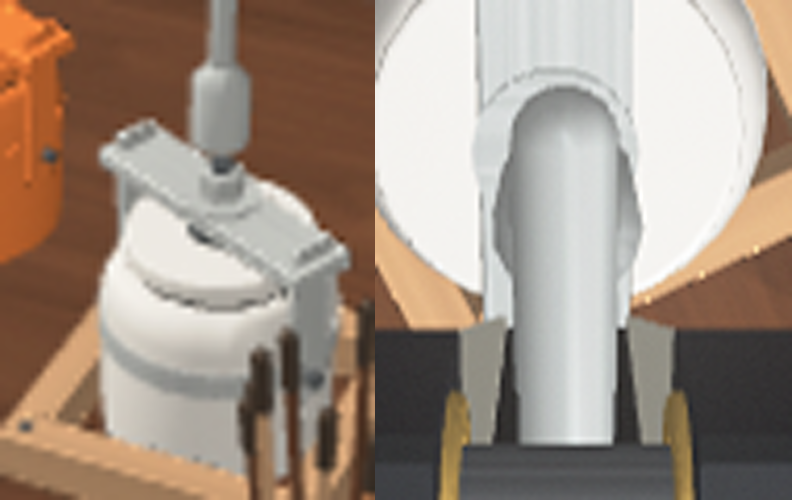

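The scene half shows the socket axis at column 219 against the nut at 222, about 2 mm off. The wrist half agrees. The arm is still settling, so I'll let it finish before correcting.

Emit:
drive_tool([
  [0, 0, 0, 0, 0, 0, 0],
  [0, 0, 0, 0, 0, 0, 0],
  [0, 0, 0, 0, 0, 0, 0],
  [0, 0, 0, 0, 0, 0, 0],
  [0, 0, 0, 0, 0, 0, 0],
  [0, 0, 0, 0, 0, 0, 0],
  [0, 0, 0, 0, 0, 0, 0],
  [0, 0, 0, 0, 0, 0, 0],
])

```text
time: 7.5
tool_pos: [549.8, 58.4, 276.2]
eef_rot: [0.844, 0.536, 0.001, 0.001]
wrist_force: [-0.3, -0.2, -1.4]
grip_width: 10.8
gripper_force: 45.0
```

Run:
```python
from h import *
for i in range(3):
    st=env.state();print(st['tool_pos']);im=env.camera('wrist')[:,:,::-1]
print(go([548.9,59.1,275],-25.1))
cv2.imwrite('pics/wrist5.png',im)
g=cv2.cvtColor(im,cv2.COLOR_BGR2GRAY).astype(int)
for r in (155,160,165,170,180,186,190,205,210,215): 
    d=np.diff(cv2.GaussianBlur(g.astype(np.float32),(3,1),0)[r,290:370]); print(r,[(int(k)+290,int(d[k])) for k in np.where(abs(d)>7)[0]])
```

```text
[549.77241104  58.44668511 276.21452285]
[549.77583384  58.44788113 276.20792719]
[549.79350495  58.42912611 276.22671865]
(array([ 0.19, -0.07, -0.02]), array([ 0.0002, -0.0011,  0.0012]))
155 [(303, -19), (304, -19), (305, 8), (306, 8), (341, 7), (342, 13), (358, -19), (359, -14), (360, 15), (361, 10), (365, -7), (366, -9), (367, -10), (368, -11)]
160 [(303, -18), (304, -24), (305, 7), (306, 10), (342, 17), (343, 9), (361, -10), (362, -9), (368, -10)]
165 [(303, -20), (304, -27), (305, 8), (306, 13), (342, 18), (343, 9), (364, -7)]
170 [(303, -15), (304, -22), (306, 9), (310, -11), (311, -10), (314, 11), (320, -12), (321, -10), (322, -8), (327, 10), (328, 16), (329, 11), (331, -10), (332, -9), (334, 9), (335, 13), (341, 10), (342, 11), (366, -9)]
180 [(304, -11), (311, -28), (312, -42), (313, -14), (334, -9), (335, -11), (337, 26), (338, 17), (341, 9), (342, 11)]
186 [(302, -10), (303, -15), (310, -16), (311, -37), (312, -22), (314, 11), (315, 10), (316, 9), (317, 7), (334, -9), (335, -11), (336, -20), (337, -23), (339, 31), (340, 20), (342, 8), (343, 16)]
190 [(303, -13), (308, -9
[... 285 characters left out ...]
), (316, 9), (317, 8), (334, -10), (335, -11), (336, -10), (342, 11), (343, 31), (344, 21), (361, -11), (362, -18), (363, -16)]
210 [(290, 24), (291, 9), (304, -19), (305, -25), (307, -9), (308, -40), (309, -22), (314, 10), (315, 10), (316, 9), (317, 8), (318, 7), (334, -10), (335, -13), (341, 12), (342, 30), (343, 15), (356, -8), (357, -19), (358, -18), (359, -8)]
215 [(294, 9), (295, 29), (296, 23), (304, -15), (305, -22), (307, 8), (310, -21), (311, -32), (312, -20), (314, 10), (315, 10), (316, 9), (317, 9), (318, 7), (334, -10), (335, -12), (336, -9), (338, 11), (339, 15), (340, 15), (341, 13), (350, -8), (351, -19), (352, -19), (353, -10), (359, -15), (360, -22), (361, -27), (362, -20)]
```

Emit:
drive_tool([
  [0.2, 0, 0, 0.0003, -0.0022, 0, 0],
  [0.2, 0, 0, 0.0003, -0.0022, 0, 0],
  [0.2, 0, 0, 0.0003, -0.0022, 0.005, 0],
  [0.2, 0, 0, 0.0003, -0.0022, 0.01, 0],
  [0.2, 0, 0, 0.0003, -0.0022, 0.014, 0],
  [0.2, 0, 0, 0.0003, -0.0022, 0.014, 0],
  [0.2, 0, 0, 0.0003, -0.0022, 0.014, 0],
  [0.2, 0, 0, 0.0003, -0.0022, 0.015, 0],
  [0.2, 0, 0, 0.0003, -0.0022, 0.016, 0],
  [0.2, 0, 0, 0.0003, -0.0022, 0.017, 0],
  [0.2, 0, 0, 0.0003, -0.0022, 0.018, 0],
  [0.2, 0, 0, 0.0003, -0.0022, 0.019, 0],
  [0.2, 0, 0, 0.0003, -0.0022, 0.019, 0],
])

```text
time: 8.95
tool_pos: [548.0, 59.5, 257.1]
eef_rot: [0.844, 0.536, 0.0, -0.0]
wrist_force: [0.6, -1.2, -2.5]
grip_width: 11.4
gripper_force: 45.0
```

Emit:
drive_tool([
  [0, 0, 0, 0, 0, 0.0015, 0],
  [0, 0, 0, 0, 0, 0.003, 0],
  [0, 0, 0, 0, 0, 0.004, 0],
  [0, 0, 0, 0, 0, 0.005, 0],
  [0, 0, 0, 0, 0, 0.006, 0],
  [0, 0, 0, 0, 0, 0.006, 0],
  [0, 0, 0, 0, 0, 0.006, 0],
])

```text
time: 9.65
tool_pos: [547.9, 59.6, 251.1]
eef_rot: [0.844, 0.536, 0.0, -0.0]
wrist_force: [0.2, -0.5, -2.4]
grip_width: 11.0
gripper_force: 45.0
```

Emit:
drive_tool([
  [0, 0, 0, 0, 0, 0.001, 0],
  [0, 0, 0, 0, 0, 0.002, 0],
  [0, 0, 0, 0, 0, 0.003, 0],
  [0, 0, 0, 0, 0, 0.004, 0],
  [0, 0, 0, 0, 0, 0.005, 0],
  [0, 0, 0, 0, 0, 0.006, 0],
  [0, 0, 0, 0, 0, 0.0065, 0],
  [0, 0, 0, 0, 0, 0.0065, 0],
  [0, 0, 0, 0, 0, 0.0065, 0],
])

```text
time: 10.55
tool_pos: [548.4, 59.5, 245.4]
eef_rot: [0.844, 0.536, 0.001, -0.0]
wrist_force: [-0.5, -1.7, 5.8]
grip_width: 10.8
gripper_force: 45.0
```

Emit:
drive_tool([
  [0, 0, 0, 0, 0, 0.0005, 0],
  [0, 0, 0, 0, 0, 0.001, 0],
  [0, 0, 0, 0, 0, 0.001, 0],
  [0, 0, 0, 0, 0, 0.001, 0],
  [0, 0, 0, 0, 0, 0.001, 0],
  [0, 0, 0, 0, 0, 0.001, 0],
])

```text
time: 11.15
tool_pos: [548.9, 59.5, 245.3]
eef_rot: [0.844, 0.536, 0.002, -0.0]
wrist_force: [-1.9, -2.0, 12.9]
grip_width: 11.3
gripper_force: 45.0
```

Run:
```python
from h import *
st=env.state();print(st['time'],st['tool_pos'],st['wrist_force'],st['wrist_torque'],go(st['tool_pos'],-25.1))
s=env.camera('scene')[:,:,::-1];t=env.camera('top')[:,:,::-1]
cv2.imwrite('pics/m6.png',cv2.hconcat([cv2.resize(s[130:250,310:400],(450,600),interpolation=cv2.INTER_CUBIC),cv2.resize(s[110:230,190:260],(350,600),interpolation=cv2.INTER_CUBIC)]))
```

```text
11.15 [548.93600121  59.52484888 245.31936886] [-1.91268344 -2.0246125  12.94568001] [-0.57992324  0.71964801  0.0272799 ] (array([ 0.1 , -0.17, -0.03]), array([0., 0., 0.]))
```

View pics/m6.png

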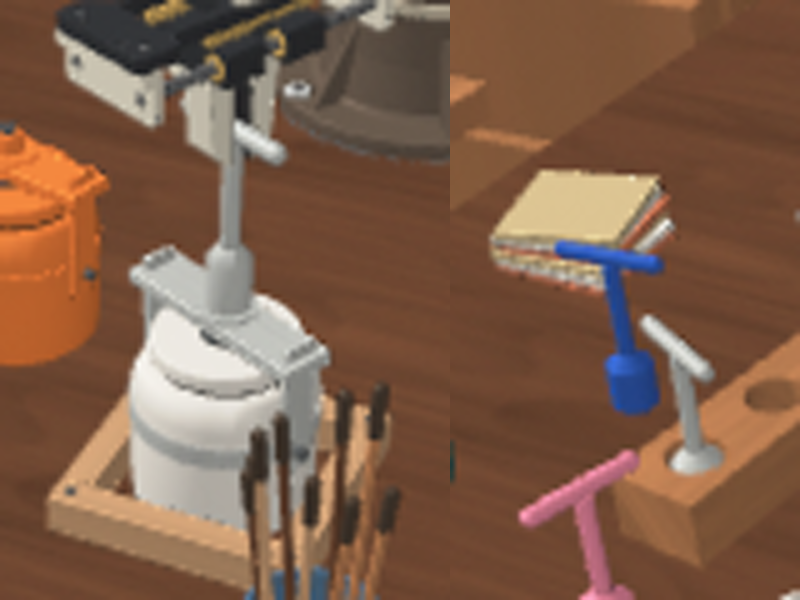

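The left half shows the socket rim down on the washer at about (228,308), upright and held. The other two wrenches were never touched.

```bash
python3 -c "
from cell import env
print(env.sign_off())"
```

```text
the job is handed in; nothing more can be done
None
```

I handed the job in at about 11 s: the 19 mm wrench is pushed fully home, upright, on the framed jar's nut and still gripped. I picked it by measuring the nut and sockets in the camera images rather than by trying each wrench, and the other two were never touched and still stand in the rack.

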